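# Set the humidifier dock's screw stop free of slack and seat the shell on it

### The job

The stop on the humidifier dock is moved by a crank knob through a slack screw: turn the knob until the stop has gone a good 5 mm past the red mark (away from the white shell), then wind it back so that its pointer stands at the mark with the slack taken out. Then slide the ceramic humidifier shell along its channel, without lifting it out, and press it firmly but gently (about 8 N) against the stop's rubber bumper; the stop must stay at the mark; let go and leave the shell standing there. Move the stop only with the knob, and leave the other things on the table alone.

Things in the scene. Friction and masses are not known exactly. Their poses are not given: they have to be found in the camera images.
- dock: Fixed dock: wooden base 110 x 380 x 20 mm (x, y, z), z up, origin at the centre of its underside. A channel 66 mm wide (floor at 20 mm) runs along its y axis between two white rails (10 mm wide, top at 28 mm) from y = -190 to +72 mm. At the +y end stands a white gearbox (96 x 110 mm, centre y = +132 mm, top at 60 mm) that carries the knob.
- knob (a joint): Angle a (rad) of the blue crank knob: disc of radius 42 mm, upright axis at dock x = 0, y = 132 mm, disc top at 72 mm. Range -3 to 9, starts at 0, grows clockwise from above; the peg is at dock x = -30 sin(a), y = 132 - 30 cos(a) mm. It turns stiffly (0.15 N m: 5 N at the peg) and stays where left. One radian clockwise drives the screw 4 mm to dock +y, away from the shell.
- peg_grip (a point): Point on the axis of the knob's dark upright crank peg (diameter 14 mm, 36 mm long, from 72 to 108 mm above the table, 30 mm from the knob axis), 12 mm below its top. The peg is a sleeve that spins freely about its own axis, so a gripper holding it need not turn.
- pointer (a point): Tip of the yellow pointer of the stop, on its dock +x side, over the scale on the rail. The stop slides only along the dock's y axis.
- face (a point): Centre of the front face of the stop, a plate 64 mm wide and 50 mm high (20 to 70 mm above the table) that looks to the dock's -y, towards the shell. A round black rubber bumper (diameter 24 mm, centre 32 mm above the channel floor) stands 2 to 18 mm proud of it, screwed out differently each time and not given by the poses; the shell meets it first, and where must be felt. The pointer tip lies 4 mm farther to +y.
- mark: Fixed red blade 3 mm thick beside the scale on the dock's +x rail; origin under the blade's middle, axes as the dock's. The pointer is at the mark when pointer and blade have the same dock y. At the start it is 4 to 22 mm farther to dock +y than the pointer.
- stop: The sliding stop itself (aluminium plate, brass nut block behind); origin at the foot of its front face's centre, axes as the dock's. It has 8 mm of slack on the screw: after a reversal the knob turns up to 2 rad before the stop follows. Pushing it cannot turn the screw, but inside the slack it gives way to a push of 1.5 N.
- shell: Loose white ceramic humidifier shell, about 0.35 kg, in the channel on the stop's -y side; origin at the centre of its underside. Round: body radius 31 mm up to 58 mm, neck radius 18 mm from 74 to 112 mm, 114 mm high. 2 mm of play each side in the channel. Chips if pressed on the stop with over 15 N; 5 N or more seats it.
- shell_neck (a point): Point on the shell's axis at the neck (36 mm across), 95 mm above its foot.
- jar: Loose amber glass jar with clip lid, radius 36 mm, 100 mm high; bystander.
- holder: Loose white toothpick holder, radius 24 mm, 80 mm high; bystander.
- teaglass: Loose clear tea glass, radius 28 mm, 85 mm high; bystander.
- coaster0: Loose steel coaster, radius 46 mm, 5 mm thick; bystander.
- coaster1: Loose steel coaster like the other; bystander.
- remote: Loose black remote control 42 x 150 x 16 mm; bystander.
Not all that is in view belongs to the job. What is shaped like the shell but pink or turquoise is not meant.

How it is judged:
On the way, in this order (a step that is already met when the one before it is completed fails the run):
1. the pointer has been run at least 3 mm past the mark (dock +y) (y of pointer in the frame of mark above 0.003 m), for 0.1 s.
2. the pointer has been wound back to within 3 mm of the mark, the shell not yet touching the stop (y of pointer in the frame of mark between -0.003 and 0.003 m and contact force between shell and stop below 0.2 N), for 0.3 s.
3. the shell is pressed against the stop with at least 5 N for 0.2 s, the pointer still within 3 mm of the mark (y of pointer in the frame of mark between -0.003 and 0.003 m and contact force between shell and stop above 5 N), for 0.2 s.
At the end, for the whole second after the job is handed in: The stop's pointer is within 3 mm of the red mark; the shell stands upright (within 0.06 rad) and still on the channel floor, its axis within 51 mm of the stop's face; the knob is at rest (y of pointer in the frame of mark between -0.003 and 0.003 m and y of shell in the frame of stop above -0.051 m and z of shell in the frame of dock between 0.017 and 0.024 m and x of shell in the frame of dock between -0.006 and 0.006 m and angle between shell's own z axis and vertical below 0.06 rad and linear speed of shell below 0.01 m/s and velocity of joint knob between -0.05 and 0.05 rad/s); the robot touches nothing.
It fails at once if the shell is pressed on the stop with more than 15 N (contact force between shell and stop above 15 N).
It fails at once if the gripper pushes the stop (more than 1 N) (contact force between the fingers and stop above 1 N).
It fails at once if the shell is lifted more than 8 mm off the channel floor (z of shell in the frame of dock above 0.028 m).
It fails at once if another thing on the table is moved more than 15 mm (distance of any of jar, holder, teaglass, coaster0, coaster1, remote from where it was at the start of the episode above 0.015 m).
It also fails if it takes over 59 s, if anything falls off the work surface, if the arm or the gripper's body presses on something with over 40 N, if the wrist force passes 120 N, or if a joint passes its speed limit or range.

### The arm

A 6-joint arm with a two-finger parallel gripper is mounted at the origin on the work surface. World frame = base frame: x ahead of the robot, y to its left, z up, the work surface at z = 0. Lengths are in m, angles in rad, forces in N, time in s.
With the tool pointing down it reaches from about 0.35 to 0.875 m from the base axis. Payload 4.2 kg.
Tool frame: the origin (TCP) lies midway between the tips of the shut fingers; the grasp point (between the pads) lies 19 mm behind it; z points along the fingers, y is the line along which they close (so a half turn about z gives the same grasp; the last joint's range is limited). The gripper opens to 87 mm and grips with 3 to 60 N. Pads are 19 mm wide; open, the fingers measure 117 mm over their backs; the gripper's body (75 mm by 190 mm) begins 51 mm behind the grasp point.
Start: joints at [1.419, 0.385, 0.008, 0, -1.194, -0.259], TCP at [0.25, 0.573, 0.223] pointing down, gripper open.
Joint ranges: [-3.14, 3.14], [-1.21, 2.06], [-1.07, 1.41], [-3.16, 2.05], [-2.99, -0.16], [-3.1, 3.1]. Speed limits (rad/s): [2.79, 2.79, 3.14, 3.14, 3.14, 3.14].

### API

Orientations are given as [roll, pitch, yaw] about the fixed x, y, z axes, in that order (R = Rz(yaw) Ry(pitch) Rx(roll)).
In Python, from plant import env, optics, finish_job gives the robot as it stands. The module is installed in compiled form; this text tells all that it offers.
- The arm moves only by the tool drive_tool, never from a script. Its argument "plan" is a list that holds one entry, the list of rows, each a list of 5 numbers: the opening in per cent of the stroke, from 0 (shut) to 100 (fully open), then the shift along the world's x, y, z in mm, then the turn about the world's z in degrees. A call has 1 to 20 rows; each row shifts and turns the commanded pose from where the row before left it; what a row does not reach is not made up. A row lasts 1/12 s, in which the tool goes at most 41.7 mm and 7.16 degrees, less where a joint would pass 70% of its speed; a pose out of reach is approached as far as the arm can. A call with a gripper value outside its range is refused whole. The fingers move at their own pace and stop on an object; "grip_force" is the grip in N (left out, the last holds). Time passes only in rows, so rows that do not move let the fingers close. It gives the time, the measured TCP pose, the force, the opening and the grip force at its end, in the units of the state.
- env.get_obs(): the state, without advancing time (a new reading comes with each control period).
- optics.read_camera(name): name is "scene" or "side" or "wrist"; returns a dict with "image" (384x512x3 uint8, blue, green, red), "K" (3x3 intrinsics, pixels), "xyz" and "attitude" of the camera in the world; the wrist camera has in their place "mount" (4x4, takes a point from camera to tool coordinates, whose origin is the TCP and whose axes are the flange's). Camera axes: x right, y up, looking along -z (the intrinsics and any distortion apply to the point x, -y, -z); pixel columns grow to the right and rows downward; lengths in m; the calibration is good to about 2 mm. The wrist camera is an equidistant fisheye: a pixel r from the principal point sees the ray r / f radians off the axis. A picture is of the moment at which its call begins: read the wrist's pose just before it. There is no depth.
- finish_job(): hands the job in; it is judged then, once.
The state is a dict: "time": time; "q": joint angles; "joint_vel": joint speeds; "joint_efforts": joint torques, N m; "position": TCP position; "tool_rot": TCP orientation; "force": force on the tool from outside, world axes, zero at the start; "moment": the same for the moment, N m; "gripper_width": finger opening in m; "grasp_force": force on a finger pad.
Only numpy, scipy, OpenCV 4.12 (cv2) and the standard library are available. Lean on these libraries where they do the work, as an engineer would, in place of code of your own. Each camera call takes 0.05 s, during which the arm holds its last target. There are 200 camera calls.

## Working session

There is one attempt and no reset: what is moved stays moved. The work goes in short steps, Python scripts to look and compute and a tool call to move; the robot and the scene stay as the last step left them, time stands still between calls to the robot, and variables do not carry over. Pictures are saved under pics/ and viewed, at most 10 in all, crops included, and the job is handed in when it is done.

Besides the shell and the picture viewer there is one more tool, called after ">>>" by a JSON object that holds its "api" and its "payload". drive_tool: Moves the arm, as the interface text tells. Its arguments: {"type":"object","properties":{"plan":{"type":"array","items":{"type":"array","items":{"type":"array","items":{"type":"number"}}}},"grip_force":{"type":"number"}},"required":["plan"]}

```bash
mkdir -p pics; cat > h.py <<'E'
import numpy as np, cv2
from scipy.spatial.transform import Rotation as R
from plant import env, optics, finish_job
def cam(n):
    o=env.get_obs(); c=optics.read_camera(n); c['o']=o; c['name']=n; return c
def att(a):
    a=np.array(a,float)
    return a if a.shape==(3,3) else R.from_euler('xyz',a).as_matrix()
E
python3 - <<'E'
from h import *
s=cam('scene'); d=cam('side'); w=cam('wrist')
for c in (s,d,w):
    print(c['K'], {k:v for k,v in c.items() if k not in('image','K','o')})
print(w['o'])
cv2.imwrite('pics/scene.png',s['image']);cv2.imwrite('pics/side.png',d['image']);cv2.imwrite('pics/wrist.png',w['image'])
E
```

```text
[[494.04550913   0.         255.7036667 ]
 [  0.         494.04550913 192.21485426]
 [  0.           0.           1.        ]] {'xyz': array([ 1.34238694, -0.59078578,  0.83359958]), 'attitude': array([0.9392966 , 0.0173653 , 0.91215483]), 'name': 'scene'}
[[470.52313549   0.         253.19107192]
 [  0.         470.52313549 197.64075229]
 [  0.           0.           1.        ]] {'xyz': array([ 0.05234137, -1.00373998,  0.94640676]), 'attitude': array([ 0.92350327,  0.00675478, -0.47561528]), 'name': 'side'}
[[297.31863964   0.         255.30943525]
 [  0.         297.31863964 188.13372019]
 [  0.           0.           1.        ]] {'mount': array([[ 3.34125819e-04,  9.62445552e-01,  2.71474581e-01,
         7.34560620e-02],
       [ 9.99999670e-01, -1.20430563e-04, -8.03824240e-04,
        -6.17733393e-04],
       [-7.40943228e-04,  2.71474760e-01, -9.62445274e-01,
        -1.61465777e-01],
       [ 0.00000000e+00,  0.00000000e+00,  0.00000000e+00,
         1.00000000e+00]]), 'name': 'wrist'}
{'time': 0.1, 'q': array([ 1.41859600e+00,  3.85478023e-01,  6.73828600e-03, -4.14795583e-04,
       -1.19403935e+00, -2.58573931e-01]), 'joint_vel': array([ 0.00042577, -0.00252371,  0.00141769,  0.00043043,  0.00068787,
        0.00039911]), 'joint_efforts': array([-2.59735425e-04, -3.91690779e+01,  1.87934607e+01,  4.23189640e+00,
        1.34507369e-02, -7.11962321e-05]), 'position': array([0.24936167, 0.57249056, 0.22156353]), 'tool_rot': array([ 3.13957724e+00, -1.34415027e-04, -4.10927115e-01]), 'force': array([-0.31950928,  0.92081617, -0.79147415]), 'moment': array([-0.00106975,  0.02399291,  0.02928845]), 'grasp_force': 0.0, 'gripper_width': 0.08690211088326379}
```

View pics/scene.png

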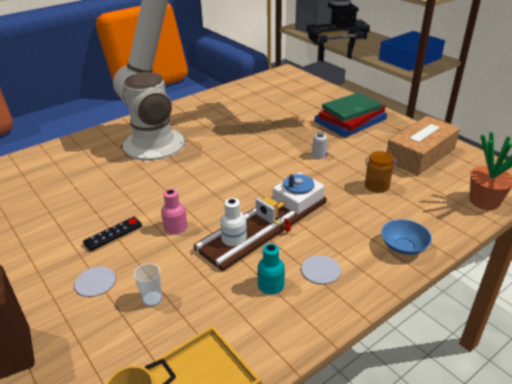

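View pics/side.png

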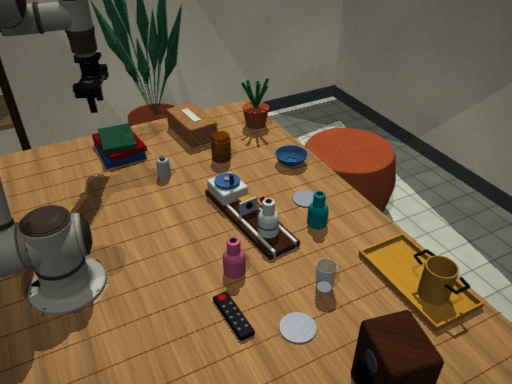

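Shell-like candidates in scene picture: pink (174,215), turquoise (270,270), white (233,222) in the channel; also the white toothpick holder (319,146). I choose the white one, in the channel. Knob at about (299,183), pointer at about (278,208), mark at (288,226).

```bash
cat >> h.py <<'E'
def pose(c):
    if c['name']=='wrist':
        o=c['o']; T=np.eye(4); T[:3,:3]=att(o['tool_rot']); T[:3,3]=o['position']; T=T@np.array(c['mount']); return T[:3,:3],T[:3,3]
    return att(c['attitude']),np.array(c['xyz'])
def ray(c,uv):
    Rm,p=pose(c); K=c['K']; a=(uv[0]-K[0,2])/K[0,0]; b=(uv[1]-K[1,2])/K[1,1]
    if c['name']=='wrist':
        r=np.hypot(a,b); s=np.sin(r)/max(r,1e-9); d=np.array([a*s,-b*s,-np.cos(r)])
    else: d=np.array([a,-b,-1.])
    d=Rm@d; return p,d/np.linalg.norm(d)
def onz(c,uv,z):
    p,d=ray(c,uv); return p+d*(z-p[2])/d[2]
def proj(c,P):
    Rm,p=pose(c); v=Rm.T@(np.array(P)-p); K=c['K']; x,y,z=v[0],-v[1],-v[2]
    if c['name']=='wrist':
        h=np.hypot(x,y); t=np.arctan2(h,z)/max(h,1e-9); x,y=x*t,y*t
    else: x,y=x/z,y/z
    return np.array([K[0,0]*x+K[0,2],K[1,1]*y+K[1,2]])
def tri(c1,u1,c2,u2):
    A=np.zeros((3,3));b=np.zeros(3)
    for c,u in((c1,u1),(c2,u2)):
        p,d=ray(c,u); M=np.eye(3)-np.outer(d,d); A+=M;b+=M@p
    return np.linalg.solve(A,b)
def blobs(c,lo,hi,amin=20,roi=None):
    m=cv2.inRange(cv2.cvtColor(c['image'],cv2.COLOR_BGR2HSV),np.array(lo),np.array(hi))
    if roi: k=np.zeros_like(m);k[roi[1]:roi[3],roi[0]:roi[2]]=255;m&=k
    n,l,s,ce=cv2.connectedComponentsWithStats(m)
    return [(s[i][4],ce[i].round(1),s[i][:4]) for i in range(1,n) if s[i][4]>=amin]
E
python3 - <<'E'
from h import *
s=cam('scene'); d=cam('side')
for c,roi in((s,(180,150,340,280)),(d,(190,160,310,260))):
    for n,lo,hi in(('blue',(95,120,60),(125,255,255)),('red',(0,200,90),(6,255,255)),('yel',(20,150,100),(32,255,255))):
        print(c['name'],n,blobs(c,lo,hi,4,roi))
print(onz(s,(299,183),.072),onz(d,(229,180),.072))
print('neck top',tri(s,(233,202),d,(268,203)), onz(s,(233,202),.134))
for c,(x0,y0,x1,y1) in((s,(185,165,335,275)),(d,(195,165,305,260))):
    cv2.imwrite(f"pics/c_{c['name']}.png",cv2.resize(c['image'][y0:y1,x0:x1],None,fx=5,fy=5,interpolation=cv2.INTER_CUBIC))
E
```

```text
scene blue [(np.int32(287), array([299.6, 184.6]), array([284, 175,  29,  18], dtype=int32))]
scene red [(np.int32(42), array([287.4, 224.8]), array([285, 220,   6,  11], dtype=int32))]
scene yel [(np.int32(38), array([269.6, 200.9]), array([265, 197,  11,   8], dtype=int32)), (np.int32(11), array([280.1, 204.5]), array([278, 203,   6,   5], dtype=int32))]
side blue [(np.int32(49), array([291.4, 160.8]), array([281, 160,  22,   3], dtype=int32)), (np.int32(218), array([225.4, 181.1]), array([215, 174,  24,  15], dtype=int32))]
side red []
side yel [(np.int32(31), array([244.6, 197.8]), array([239, 196,  13,   5], dtype=int32)), (np.int32(6), array([260. , 204.2]), array([258, 203,   4,   3], dtype=int32))]
[0.55072516 0.15153897 0.072     ] [0.55074562 0.14826241 0.072     ]
neck top [ 0.56983093 -0.07712098  0.12721347] [ 0.57556665 -0.07983973  0.134     ]
```

View pics/c_scene.png

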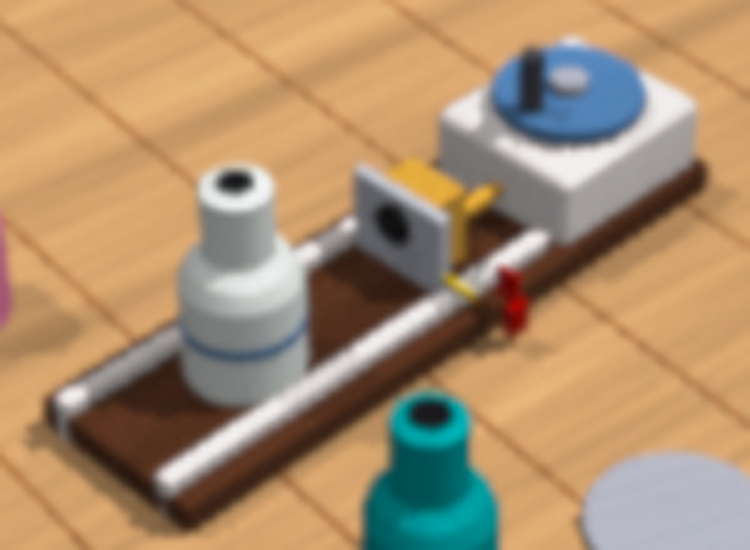

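The crop confirms the white shell in the dock channel at scene (233,222); the peg is at about (291,181), the pointer tip at (278,222), the red mark at (287,225). I'm moving the wrist camera over the dock.

>>> {"api": "drive_tool", "payload": {"plan": [[[100, 17.2, -28.5, 0, 1.6], [100, 17.2, -28.5, 0, 1.6], [100, 17.2, -28.5, 0, 1.6], [100, 17.2, -28.5, 0, 1.6], [100, 17.2, -28.5, 0, 1.6], [100, 17.2, -28.5, 0, 1.6], [100, 17.2, -28.5, 0, 1.6], [100, 17.2, -28.5, 0, 1.6], [100, 17.2, -28.5, 0, 1.6], [100, 17.2, -28.5, 0, 1.6], [100, 17.2, -28.5, 0, 1.6], [100, 17.2, -28.5, 0, 1.6], [100, 17.2, -28.5, 0, 1.6], [100, 17.2, -28.5, 0, 1.6], [100, 17.2, -28.5, 0, 1.6], [100, 17.2, -28.5, 0, 1.6], [100, 17.2, -28.5, 0, 1.6], [100, 17.2, -28.5, 0, 1.6], [100, 0, 0, 0, 0], [100, 0, 0, 0, 0]]]}}

```text
time: 1.92
position: [0.5595, 0.0585, 0.222]
tool_rot: [3.141, 0.001, 0.088]
force: [-1.1, 0.0, -0.3]
gripper_width: 0.0867
grasp_force: 0.0
```

```bash
python3 - <<'E'
from h import *
w=cam('wrist'); print(w['o']['position'],w['o']['tool_rot'],w['o']['time'])
cv2.imwrite('pics/w1.png',cv2.resize(w['image'],(800,600),interpolation=cv2.INTER_CUBIC))
for n,lo,hi in(('blue',(95,120,60),(125,255,255)),('red',(0,180,90),(6,255,255)),('yel',(18,130,100),(34,255,255))):
        print(n,blobs(w,lo,hi,6))
E
```

```text
[0.55946465 0.05847852 0.22196881] [3.14146768e+00 1.01393771e-03 8.84075206e-02] 1.9167
blue []
red []
yel []
```

View pics/w1.png

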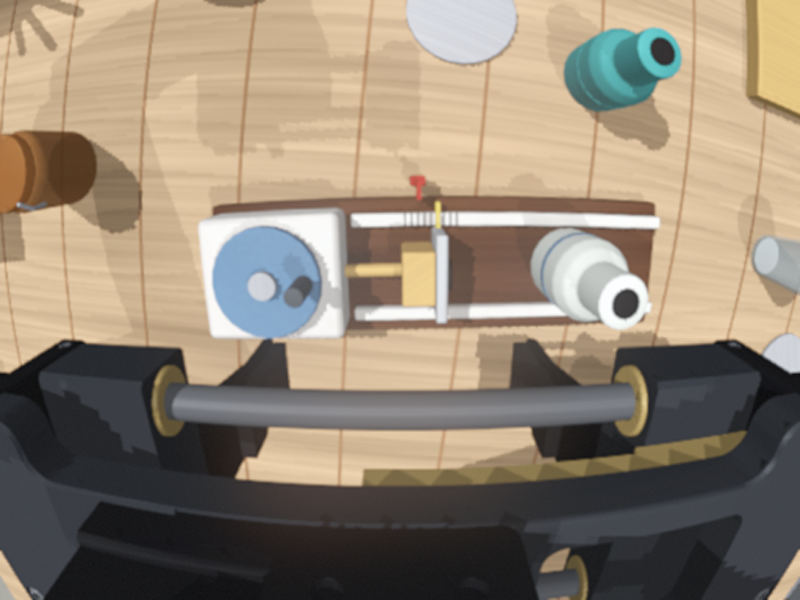

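Wrist picture: knob disc about (266,282), peg from base (303,284) to top (292,298), pointer tip (437,203), red mark (418,185), stop plate at column 441, bumper not visible, shell top opening (626,303). Image up is about world +x and image left is +y. Now I'll localise these.

```bash
python3 - <<'E'
from h import *
w=cam('wrist'); s=cam('scene')
k=512/800
hsv=cv2.cvtColor(w['image'],cv2.COLOR_BGR2HSV)
for n,(u,v) in dict(blue=(240,260),red=(418,183),yel=(437,210),peg=(295,294)).items(): print(n,hsv[int(v*k),int(u*k)])
for n,lo,hi in(('blue',(100,90,60),(115,255,255)),('red',(0,150,90),(8,255,255)),('red2',(172,120,90),(180,255,255)),('yel',(20,120,100),(34,255,255))):
        print(n,blobs(w,lo,hi,6,(120,100,300,230)))
m=cv2.inRange(hsv,np.array((100,90,60)),np.array((115,255,255))); m[:,220:]=0; m[:130]=0; m[220:]=0
c=max(cv2.findContours(m,cv2.RETR_EXTERNAL,cv2.CHAIN_APPROX_NONE)[0],key=len)
P=np.array([onz(w,p[0]+0.0,.072)[:2] for p in cv2.convexHull(c)])
(cx,cy),r=cv2.minEnclosingCircle((P*1000).astype(np.float32)); print('knob',cx,cy,r)
A=np.c_[2*P,np.ones(len(P))]; q=np.linalg.lstsq(A,(P**2).sum(1),rcond=None)[0]; print('fit',q[:2],np.sqrt(q[2]+q[:2]@q[:2]))
print('pegtop',onz(w,(292*k,298*k),.108),'hub',onz(w,(262*k,285*k),.075))
print('pegtop scene',onz(s,(185+532/5,165+52/5),.106))
print('shell top',onz(w,(626*k,303*k),.134))
print('pointer',onz(w,(437*k,203*k),.03),'mark',onz(w,(418*k,183*k),.03))
# rails: near rail (+x) outer edge at z=.028
for a in((352,214),(658,216),(352,227),(658,228),(357,319),(568,318)): print(a,onz(w,(a[0]*k,a[1]*k),.028))
im=w['image'][115:225,120:425]
cv2.imwrite('pics/w1c.png',cv2.resize(w['image'][105:165,215:315],None,fx=8,fy=8,interpolation=cv2.INTER_CUBIC))
E
```

```text
blue [105  85 202]
red [  3 153 185]
yel [ 23 117 187]
peg [108  20 129]
blue []
red [(np.int32(47), array([267.9, 116. ]), array([264, 113,   8,  11], dtype=int32))]
red2 []
yel [(np.int32(24), array([280.7, 130.9]), array([279, 128,   5,   7], dtype=int32))]
knob 553.5172119140625 191.60720825195312 0.5808889865875244
fit [ 0.55193002 -0.09344796] 0.2850601900429465
pegtop [0.54620661 0.12660905 0.108     ] hub [0.54342035 0.15599562 0.075     ]
pegtop scene [0.54782551 0.12604364 0.106     ]
shell top [ 0.5690281  -0.07824866  0.134     ]
pointer [0.6070827 0.0354764 0.03     ] mark [0.62087474 0.05133729 0.03      ]
(352, 214) [0.59265592 0.09942609 0.028     ]
(658, 216) [ 0.62117538 -0.15631747  0.028     ]
(352, 227) [0.58256013 0.09868513 0.028     ]
(658, 228) [ 0.61095052 -0.15832946  0.028     ]
(357, 319) [0.50824768 0.08971045 0.028     ]
(568, 318) [ 0.5241606  -0.08668976  0.028     ]
```

View pics/w1c.png

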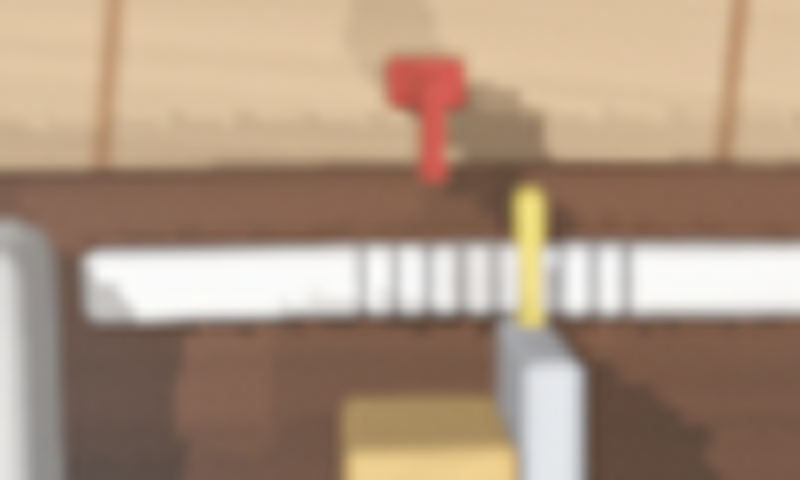

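The offset from pointer to mark is about 14 mm and dock yaw is about 0.105. I'll refine the knob centre.

```bash
python3 - <<'E'
from h import *
for n,lo,roi in(('wrist',(98,60,60),(125,135,212,222)),('scene',(98,120,60),(280,170,316,196)),('side',(95,110,60),(205,170,245,192))):
    w=cam(n); m=cv2.inRange(cv2.cvtColor(w['image'],cv2.COLOR_BGR2HSV),np.array(lo),np.array((118,255,255)))
    k=np.zeros_like(m);k[roi[1]:roi[3],roi[0]:roi[2]]=255;m&=k
    c=max(cv2.findContours(m,cv2.RETR_EXTERNAL,cv2.CHAIN_APPROX_NONE)[0],key=cv2.contourArea)
    P=np.array([onz(w,p[0]+0.0,.070)[:2] for p in cv2.convexHull(c)])
    A=np.c_[2*P,np.ones(len(P))]; q=np.linalg.lstsq(A,(P**2).sum(1),rcond=None)[0]; print(n,'fit',q[:2],np.sqrt(q[2]+q[:2]@q[:2]),len(P))
    # dark peg in roi
    g=cv2.cvtColor(w['image'],cv2.COLOR_BGR2HSV)
    print([b for b in blobs(w,(0,0,0),(180,130,110),8,roi)])
E
```

```text
wrist fit [0.54440718 0.15450379] 0.04066719371721706 37
[(np.int32(103), array([195.9, 181.7]), array([189, 176,  13,  14], dtype=int32)), (np.int32(48), array([172.6, 219.7]), array([166, 217,  16,   5], dtype=int32))]
scene fit [0.54860647 0.1511338 ] 0.039034224542970654 18
[(np.int32(59), array([290.9, 181. ]), array([289, 175,   5,  13], dtype=int32))]
side fit [0.54352973 0.15308395] 0.04160539708790907 16
[(np.int32(51), array([230. , 179.1]), array([224, 174,  10,  11], dtype=int32)), (np.int32(52), array([210.8, 188.2]), array([207, 182,  11,  10], dtype=int32)), (np.int32(28), array([226.5, 187.3]), array([215, 184,  24,   6], dtype=int32)), (np.int32(14), array([241.7, 190.4]), array([238, 189,   7,   3], dtype=int32))]
```

>>> {"api": "drive_tool", "payload": {"plan": [[[45, -4.2, 22.4, 0, 0.4], [45, -4.2, 22.4, 0, 0.4], [45, -4.1, 22.2, 0, 0.2], [45, 0, 0, 0, 0], [45, 0, 0, -20, 0], [45, 0, 0, -20, 0], [45, 0, 0, -20, 0], [45, 0, 0, -20, 0], [45, 0, 0, -20, 0], [45, 0, 0, -15, 0], [45, 0, 0, -15, 0], [45, 0, 0, -10, 0], [45, 0, 0, 0, 0], [45, 0, 0, 0, 0]]], "grip_force": 10}}

```text
time: 3.38
position: [0.5466, 0.1271, 0.0826]
tool_rot: [3.141, 0.0, 0.11]
force: [0.8, -0.0, 0.2]
gripper_width: 0.039
grasp_force: 0.0
```

```bash
python3 - <<'E'
from h import *
w=cam('wrist'); s=cam('scene')
a=w['image'][130:330,100:412]; b=s['image'][120:240,220:376]
b=cv2.resize(b,(624,480),interpolation=cv2.INTER_CUBIC)[:200*2]
cv2.imwrite('pics/w2.png',np.vstack([cv2.resize(a,(390,250)),cv2.resize(b,(390,250))]))
E
```

```text
(no output)
```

View pics/w2.png

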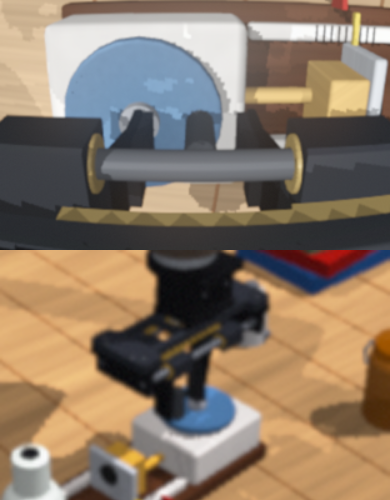

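The peg (203,130 in the top half) stands between the two fingers. Closing gently.

>>> {"api": "drive_tool", "payload": {"plan": [[[0, 0, 0, 0, 0], [0, 0, 0, 0, 0], [0, 0, 0, 0, 0], [0, 0, 0, 0, 0], [0, 0, 0, 0, 0], [0, 0, 0, 0, 0]]], "grip_force": 12}}

```text
time: 3.98
position: [0.5464, 0.1248, 0.0829]
tool_rot: [3.138, 0.002, 0.11]
force: [1.6, -7.8, 2.4]
gripper_width: 0.0134
grasp_force: 12.0
```

>>> {"api": "drive_tool", "payload": {"plan": [[[0, 0, -2.2, 0, 0], [0, -7.8, 0.2, 0, 0], [0, -7.5, 2.2, 0, 0], [0, -6.7, 4.1, 0, 0], [0, -5.4, 5.7, 0, 0], [0, -3.7, 6.9, 0, 0], [0, -1.8, 7.6, 0, 0], [0, 0, 0, 0, 0], [0, 0, 0, 0, 0]]], "grip_force": 15}}

```text
time: 4.73
position: [0.5134, 0.1512, 0.0829]
tool_rot: [3.141, 0.0, 0.11]
force: [-0.7, -2.3, 3.8]
gripper_width: 0.0132
grasp_force: 15.0
```

>>> {"api": "drive_tool", "payload": {"plan": [[[0, 0.2, 7.8, 0, 0], [0, 2.2, 7.5, 0, 0], [0, 4.1, 6.7, 0, 0], [0, 5.7, 5.4, 0, 0], [0, 6.9, 3.7, 0, 0], [0, 7.6, 1.8, 0, 0], [0, 7.8, -0.2, 0, 0], [0, 7.5, -2.2, 0, 0], [0, 6.7, -4.1, 0, 0], [0, 5.4, -5.7, 0, 0], [0, 3.7, -6.9, 0, 0], [0, 1.8, -7.6, 0, 0], [0, 0, 0, 0, 0], [0, 0, 0, 0, 0]]]}}

```text
time: 5.9
position: [0.5731, 0.1583, 0.0829]
tool_rot: [-3.14, -0.0, 0.109]
force: [-2.7, 1.4, 5.2]
gripper_width: 0.0131
grasp_force: 15.0
```

```bash
cat >> h.py <<'E'
e=np.array([-.108,.9942]); AX=np.array([.544,.1543])
def dy(P): return ((np.array(P)[:2]-AX)@e)*1000+132
def gap(save=None):
    w=cam('wrist'); s=cam('scene')
    for c,rr,ry in((w,((0,140,70),(8,255,255)),((20,105,100),(34,255,255))),(s,((0,190,80),(6,255,255)),((22,150,100),(32,255,255)))):
        x0,y0=(proj(c,(.60,.05,.03))).astype(int); roi=(max(x0-60,0),max(y0-45,0),x0+60,y0+45) if c is w else (255,190,310,240)
        for n,(lo,hi) in(('red',rr),('yel',ry)):
            for a,ce,b in blobs(c,lo,hi,5,roi): print(c['name'],n,a,ce,b,'dock y',dy(onz(c,ce,.03)).round(1))
    if save: cv2.imwrite(save,np.hstack([cv2.resize(s['image'][170:250,230:330],(400,320),interpolation=2),cv2.resize(w['image'][roi and 0:200,150:400],(400,320),interpolation=2)]))
    return w,s
E
python3 - <<'E'
from h import *
gap('pics/g1.png')
E
```

```text
wrist red 426 [397.5 162.6] [382 150  28  30] dock y 20.9
wrist yel 124 [396.3 188.4] [393 177   9  25] dock y 19.4
scene red 50 [287.3 225. ] [285 220   6  12] dock y 16.4
scene yel 6 [279.8 219.2] [278 218   5   4] dock y 19.7
```

View pics/g1.png

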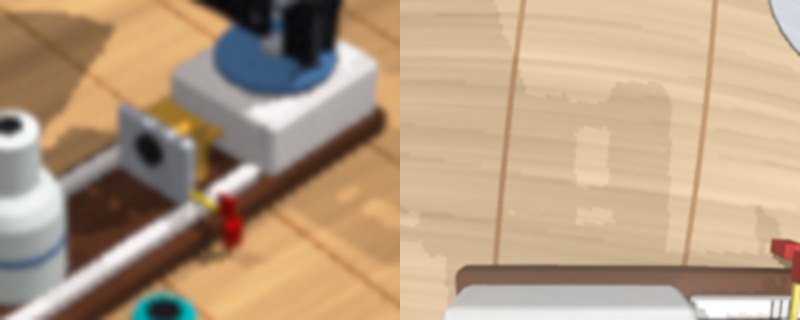

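The picture shows the yellow pointer tip (scene crop 205,200) just about level with the red blade (232,215). Another quarter turn takes it about 6 mm past.

>>> {"api": "drive_tool", "payload": {"plan": [[[0, -0.2, -7.8, 0, 0], [0, -2.2, -7.5, 0, 0], [0, -4.1, -6.7, 0, 0], [0, -5.7, -5.4, 0, 0], [0, -6.9, -3.7, 0, 0], [0, -7.6, -1.8, 0, 0], [0, 0, 0, 0, 0], [0, 0, 0, 0, 0], [0, 0, 0, 0, 0]]]}}

```text
time: 6.75
position: [0.5488, 0.125, 0.0829]
tool_rot: [-3.141, -0.004, 0.11]
force: [4.3, -1.8, 0.2]
gripper_width: 0.0134
grasp_force: 15.0
```

```bash
python3 - <<'E'
from h import *
w,s=gap()
cv2.imwrite('pics/g2.png',cv2.resize(w['image'][100:200,320:480],None,fx=5,fy=5,interpolation=2))
E
```

```text
wrist red 345 [365.  125.8] [351 116  24  25] dock y 20.9
wrist yel 123 [358.1 152.9] [355 141   7  27] dock y 25.3
scene red 52 [287.2 225. ] [285 220   6  12] dock y 16.2
```

View pics/g2.png

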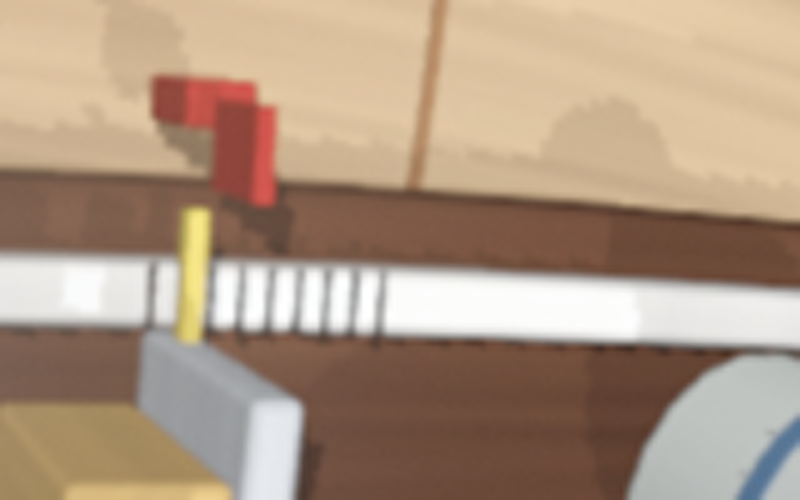

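The pointer (195,210) has passed the blade base (230,205) by roughly 4–5 mm, with the third tick at the mark. Two more rows forward, hold, then wind back 180°.

>>> {"api": "drive_tool", "payload": {"plan": [[[0, -7.8, 0.2, 0, 0], [0, -7.5, 2.2, 0, 0], [0, 0, 0, 0, 0], [0, 0, 0, 0, 0], [0, 0, 0, 0, 0], [0, 7.5, -2.2, 0, 0], [0, 7.8, -0.2, 0, 0], [0, 7.6, 1.8, 0, 0], [0, 6.9, 3.7, 0, 0], [0, 5.7, 5.4, 0, 0], [0, 4.1, 6.7, 0, 0], [0, 2.2, 7.5, 0, 0], [0, 0.2, 7.8, 0, 0], [0, -1.8, 7.6, 0, 0], [0, -3.7, 6.9, 0, 0], [0, -5.4, 5.7, 0, 0], [0, -6.7, 4.1, 0, 0], [0, 0, 0, 0, 0], [0, 0, 0, 0, 0]]]}}

```text
time: 8.43
position: [0.5558, 0.1817, 0.0828]
tool_rot: [3.141, 0.001, 0.11]
force: [0.3, -3.1, 5.9]
gripper_width: 0.0133
grasp_force: 15.0
```

```bash
python3 - <<'E'
from h import *
w,s=gap()
cv2.imwrite('pics/g3.png',cv2.resize(w['image'][110:210,330:490],None,fx=5,fy=5,interpolation=2))
E
```

```text
wrist red 419 [424.9 146.4] [408 135  30  27] dock y 21.0
wrist yel 119 [420.  170.6] [416 160   9  25] dock y 23.3
wrist yel 14 [397.6 200.1] [393 198   9   6] dock y 41.7
wrist yel 5 [411.2 205. ] [410 204   3   3] dock y 27.4
wrist yel 9 [399.7 208.1] [398 207   5   3] dock y 38.5
wrist yel 16 [403.9 211.6] [400 210   9   4] dock y 33.7
wrist yel 7 [416.1 212.9] [414 212   6   2] dock y 21.0
wrist yel 13 [426.2 212.8] [421 212  11   2] dock y 10.1
scene red 51 [287.3 225.2] [285 220   6  12] dock y 15.8
scene yel 7 [280.9 218.3] [279 217   5   4] dock y 24.3
```

View pics/g3.png

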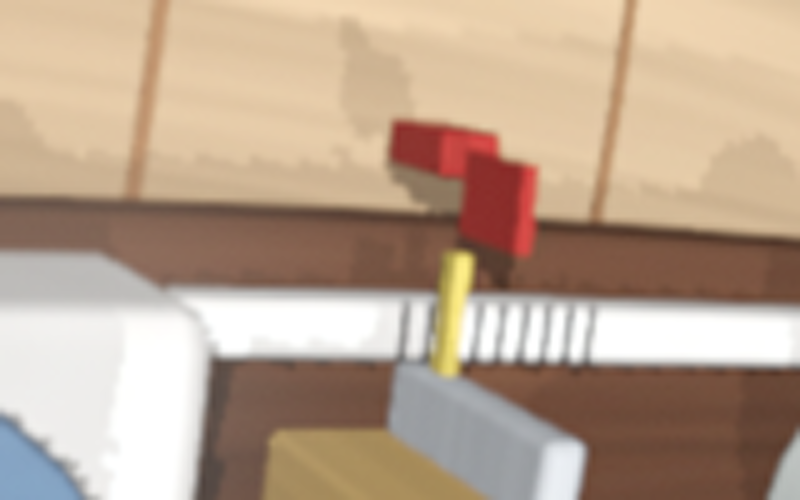

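The pointer tip (457,255) is near the blade (base at 465–515, row 245), with the camera seeing it obliquely from +y. I'll triangulate heights to remove the parallax.

```bash
python3 - <<'E'
from h import *
w=cam('wrist'); s=cam('scene')
w1=dict(w); w1['o']=dict(position=np.array([0.55946465,0.05847852,0.22196881]),tool_rot=np.array([3.14146768,.00101394,.08840752]))
b=tri(w1,(269,127.5),w,(435,160.4)); print('blade top inner',b,dy(b))
# stop top plate corner +x front: plate top z=.07 check
p=tri(w,(420,170.6),s,(280.9,218.3)); print('pointer',p,dy(p))
for z in(.028,.032,.036,.04): print(z,'pointer now',dy(onz(w,(420,170.6),z)).round(1),'pointer start',dy(onz(w1,(281.3,133),z)).round(1),'blade from w1',dy(onz(w1,(269,124),z)).round(1),'blade top now',dy(onz(w,(435,160.4),z)).round(1))
for i,u in((1,404),(4,480),(9,592)): print('tick',i,dy(onz(w,(330+u/5,110+332/5),.028)))
for i,u in((1,360),(4,462),(9,630)): print('tick w1',i,dy(onz(w1,(215+u/8,105+280/8),.028)))
E
```

```text
blade top inner [0.61033311 0.04807174 0.04462358] 19.223891757314817
pointer [0.59772943 0.05081142 0.03106983] 23.308878995985495
0.028 pointer now 22.1 pointer start 3.8 blade from w1 18.4 blade top now 7.6
0.032 pointer now 24.6 pointer start 4.2 blade from w1 18.6 blade top now 10.4
0.036 pointer now 27.2 pointer start 4.5 blade from w1 18.8 blade top now 13.2
0.04 pointer now 29.7 pointer start 4.9 blade from w1 19.0 blade top now 16.0
tick 1 30.66402819742825
tick 4 15.072876216520626
tick 9 -9.889536623632324
tick w1 1 29.48038514839854
tick w1 4 14.1853381153051
tick w1 9 -11.201064067245198
```

About 3 mm remains. I'll wind back another 45°, release, rise, and look from directly above.

>>> {"api": "drive_tool", "payload": {"plan": [[[0, -7.5, 2.2, 0, 0], [0, -7.8, 0.2, 0, 0], [0, -7.6, -1.8, 0, 0], [0, 0, 0, 0, 0], [0, 0, 0, 0, 0], [45, 0, 0, 0, 0], [45, 0, 0, 0, 0], [45, 0, 0, 0, 0], [45, 0, 0, 10, 0], [45, 0, 0, 15, 0], [45, 0, 0, 20, 0], [45, 0, 0, 25, 0], [45, 5, -25, 25, 0], [45, 5, -30, 25, 0], [45, 5, -30, 20, 0], [45, 5, -30, 0, 0], [45, 5, -25, 0, 0], [45, 0, 0, 0, 0], [45, 0, 0, 0, 0]]]}}

```text
time: 10.22
position: [0.5575, 0.0417, 0.2228]
tool_rot: [-3.141, 0.0, 0.107]
force: [-0.0, 0.2, -0.3]
gripper_width: 0.0389
grasp_force: 0.0
```

```bash
python3 - <<'E'
from h import *
w=cam('wrist'); np.save('w5.npy',w,allow_pickle=True)
x,y=proj(w,(.6,.048,.03)).astype(int); x0,y0=x-60,y-35; print(x0,y0,w['o']['position'])
for n,lo,hi in(('red',(0,140,70),(8,255,255)),('yel',(20,105,100),(34,255,255))): print(n,blobs(w,lo,hi,5,(x0,y0,x0+120,y0+50)))
cv2.imwrite('pics/g4.png',cv2.resize(w['image'][y0:y0+70,x0:x0+100],None,fx=8,fy=8,interpolation=2))
E
```

```text
194 97 [0.55753012 0.04165136 0.22283834]
red [(np.int32(39), array([254.3, 113.3]), array([251, 111,   8,   9], dtype=int32))]
yel [(np.int32(30), array([254.1, 129.2]), array([252, 126,   5,   8], dtype=int32))]
```

View pics/g4.png

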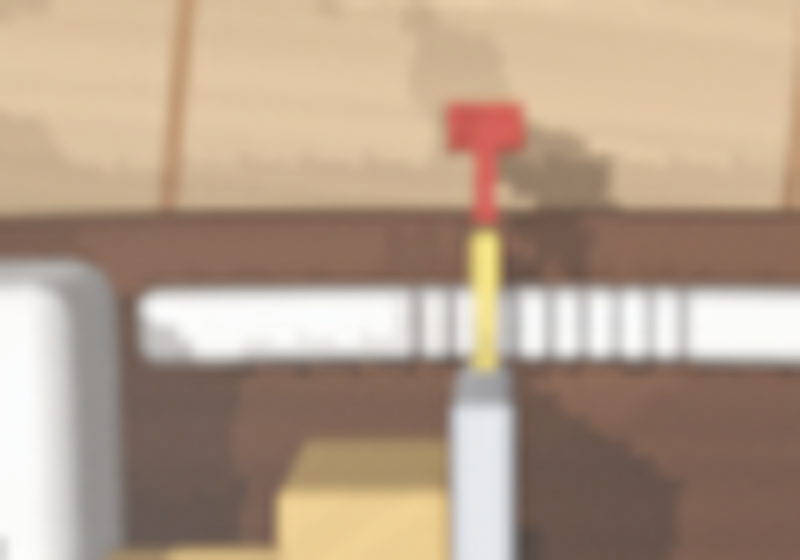

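The pointer (485,235) lines up with the blade (485,210), seen from directly overhead: it stands at the mark. Next, the shell neck.

```bash
python3 - <<'E'
from h import *
w=np.load('w5.npy',allow_pickle=True).item(); s=cam('scene'); d=cam('side')
g=proj(w,(.569,-.078,.134)).astype(int); print(g)
for c in(w,s,d):
    u=proj(c,(.569,-.078,.134)).astype(int); r=30 if c is w else 12
    roi=(max(u[0]-r,0),max(u[1]-r,0),u[0]+r,u[1]+r)
    print(c['name'],u,[(a,ce,b,onz(c,ce,.133).round(4)) for a,ce,b in blobs(c,(0,0,0),(180,255,70),8,roi)])
E
```

```text
[384 192]
wrist [384 192] [(np.int32(15), array([391.1, 193.1]), array([388, 188,   5,  12], dtype=int32), array([ 0.5692, -0.086 ,  0.133 ]))]
scene [232 200] [(np.int32(11), array([231.7, 200.8]), array([230, 200,   5,   3], dtype=int32), array([ 0.5688, -0.0788,  0.133 ]))]
side [267 200] [(np.int32(17), array([268.1, 200.8]), array([266, 199,   5,   4], dtype=int32), array([ 0.5708, -0.0776,  0.133 ])), (np.int32(15), array([256.3, 209.7]), array([255, 207,   5,   5], dtype=int32), array([ 0.5224, -0.0979,  0.133 ]))]
```

>>> {"api": "drive_tool", "payload": {"plan": [[[70, 2.3, -24, 0, 0], [70, 2.4, -24, 0, 0], [70, 2.3, -24, 0, 0], [70, 2.4, -24, 0, 0], [70, 2.3, -24, 0, 0], [70, 0, 0, 0, 0], [70, 0, 0, -25, 0], [70, 0, 0, -25, 0], [70, 0, 0, -25, 0], [70, 0, 0, -20, 0], [70, 0, 0, -18, 0], [70, 0, 0, -10, 0], [70, 0, 0, 0, 0], [70, 0, 0, 0, 0]]]}}

```text
time: 11.53
position: [0.5699, -0.0766, 0.0996]
tool_rot: [3.141, 0.0, 0.111]
force: [1.2, 0.1, 0.5]
gripper_width: 0.0608
grasp_force: 0.0
```

```bash
python3 - <<'E'
from h import *
w=cam('wrist'); print(w['o']['position'],w['o']['force'],proj(w,(.569,-.078,.134)))
o=w['o']
m=cv2.inRange(cv2.cvtColor(w['image'],cv2.COLOR_BGR2HSV),np.array((0,0,0)),np.array((180,255,70)))
u=proj(w,(.569,-.078,.134)).astype(int)
print(blobs(w,(0,0,150),(180,50,255),60,(180,u[1]-60,350,u[1]+30)), [ (a,c) for a,c,b in blobs(w,(0,0,0),(180,255,70),15,(u[0]-40,u[1]-40,u[0]+40,u[1]+30))])
E
```

```text
[ 0.56987518 -0.07662841  0.09963956] [1.19949871 0.07061446 0.51944821] [259.66858225 264.6214184 ]
[(np.int32(4034), array([258. , 225.8]), array([205, 204, 101,  45], dtype=int32)), (np.int32(153), array([342.7, 236.7]), array([333, 232,  17,  12], dtype=int32)), (np.int32(269), array([223.1, 262.8]), array([180, 261,  94,   5], dtype=int32)), (np.int32(483), array([261.1, 282.6]), array([232, 276,  59,  15], dtype=int32))] [(np.int32(79), array([262.3, 277.7]))]
```

>>> {"api": "drive_tool", "payload": {"plan": [[[20, 0, 0, 0, 0], [20, 0, 0, 0, 0], [20, 0, 0, 0, 0], [20, 0, 0, 0, 0], [20, 0, 0, 0, 0], [20, 0, 0, 0, 0], [20, 0, 0, 0, 0], [20, 0, 0, 0, 0]]], "grip_force": 20}}

```text
time: 12.25
position: [0.57, -0.0777, 0.1001]
tool_rot: [3.141, -0.001, 0.109]
force: [0.7, -1.5, 2.5]
gripper_width: 0.0356
grasp_force: 20.0
```

>>> {"api": "drive_tool", "payload": {"plan": [[[20, -0.4, 4, 0, 0], [20, -0.9, 8, 0, 0], [20, -0.9, 8, 0, 0], [20, -0.9, 8, 0, 0], [20, -0.9, 8, 0, 0], [20, -0.9, 8, 0, 0], [20, -0.8, 7, 0, 0], [20, -0.4, 4, 0, 0], [20, -0.2, 2, 0, 0], [20, -0.1, 1, 0, 0], [20, -0.1, 1, 0, 0], [20, -0.1, 1, 0, 0], [20, 0, 0, 0, 0]]]}}

```text
time: 13.33
position: [0.5632, -0.0172, 0.1001]
tool_rot: [3.141, -0.001, 0.11]
force: [-0.2, -4.3, 5.4]
gripper_width: 0.0353
grasp_force: 20.1
```

>>> {"api": "drive_tool", "payload": {"plan": [[[20, 0, 0, 1, 0], [20, -0.1, 1, 0, 0], [20, 0, 0.5, 0, 0], [20, -0.1, 0.5, 0, 0], [20, 0, 0.5, 0, 0]]]}}

```text
time: 13.75
position: [0.5624, -0.0147, 0.1002]
tool_rot: [-3.141, 0.001, 0.109]
force: [0.2, -3.4, 1.8]
gripper_width: 0.0353
grasp_force: 20.0
```

>>> {"api": "drive_tool", "payload": {"plan": [[[20, -0.1, 0.5, 0, 0], [20, 0, 0.5, 0, 0], [20, -0.1, 0.5, 0, 0], [20, 0, 0.5, 0, 0]]]}}

```text
time: 14.08
position: [0.5622, -0.0128, 0.1002]
tool_rot: [-3.141, 0.001, 0.109]
force: [-0.1, -2.8, 0.8]
gripper_width: 0.0354
grasp_force: 20.0
```

>>> {"api": "drive_tool", "payload": {"plan": [[[20, -0.1, 0.5, 0, 0], [20, 0, 0.5, 0, 0], [20, -0.1, 0.5, 0, 0], [20, 0, 0.5, 0, 0]]]}}

```text
time: 14.42
position: [0.5621, -0.0107, 0.1002]
tool_rot: [-3.141, 0.001, 0.109]
force: [0.2, -2.0, -1.5]
gripper_width: 0.0355
grasp_force: 19.9
```

>>> {"api": "drive_tool", "payload": {"plan": [[[20, -0.1, 0.5, 0, 0], [20, 0, 0.5, 0, 0], [20, -0.1, 0.5, 0, 0], [20, 0, 0.5, 0, 0]]]}}

```text
time: 14.75
position: [0.5619, -0.0087, 0.1002]
tool_rot: [-3.141, 0.001, 0.109]
force: [0.4, -0.6, -2.8]
gripper_width: 0.0353
grasp_force: 19.9
```

>>> {"api": "drive_tool", "payload": {"plan": [[[20, -0.1, 0.5, 0, 0], [20, 0, 0.5, 0, 0], [20, -0.1, 0.5, 0, 0]]]}}

```text
time: 15.0
position: [0.5617, -0.0072, 0.1003]
tool_rot: [-3.141, 0.001, 0.109]
force: [0.8, 0.9, -3.2]
gripper_width: 0.0354
grasp_force: 19.9
```

>>> {"api": "drive_tool", "payload": {"plan": [[[20, -0.1, 0.5, 0, 0], [20, 0, 0.5, 0, 0], [20, -0.1, 0.5, 0, 0], [20, 0, 0.5, 0, 0]]]}}

```text
time: 15.33
position: [0.5617, -0.0053, 0.1005]
tool_rot: [-3.142, 0.0, 0.109]
force: [-0.1, -0.0, -3.4]
gripper_width: 0.0355
grasp_force: 19.9
```

>>> {"api": "drive_tool", "payload": {"plan": [[[20, -0.1, 0.5, 0, 0], [20, 0, 0.5, 0, 0], [20, -0.1, 0.5, 0, 0], [20, 0, 0.5, 0, 0]]]}}

```text
time: 15.67
position: [0.5615, -0.0033, 0.1006]
tool_rot: [-3.142, 0.0, 0.109]
force: [0.5, 0.6, -3.3]
gripper_width: 0.0354
grasp_force: 19.9
```

>>> {"api": "drive_tool", "payload": {"plan": [[[20, -0.1, 0.5, 0, 0], [20, 0, 0.5, 0, 0], [20, -0.1, 0.5, 0, 0], [20, 0, 0.5, 0, 0]]]}}

```text
time: 16.0
position: [0.5614, -0.0014, 0.1006]
tool_rot: [3.142, -0.0, 0.109]
force: [0.7, 0.3, -3.7]
gripper_width: 0.0354
grasp_force: 19.9
```

>>> {"api": "drive_tool", "payload": {"plan": [[[20, -0.1, 0.5, 0, 0], [20, 0, 0.5, 0, 0], [20, -0.1, 0.5, 0, 0]]]}}

```text
time: 16.25
position: [0.5612, 0.0002, 0.1005]
tool_rot: [3.142, 0.0, 0.109]
force: [-0.6, -0.9, -3.2]
gripper_width: 0.0354
grasp_force: 19.9
```

Still no contact; I'll keep creeping with smaller increments.

>>> {"api": "drive_tool", "payload": {"plan": [[[20, 0, 0.5, 0, 0], [20, -0.1, 0.5, 0, 0], [20, 0, 0.5, 0, 0]]]}}

```text
time: 16.5
position: [0.561, 0.0016, 0.1006]
tool_rot: [3.142, 0.0, 0.109]
force: [0.3, -0.5, -4.0]
gripper_width: 0.0356
grasp_force: 19.9
```

>>> {"api": "drive_tool", "payload": {"plan": [[[20, -0.1, 0.5, 0, 0], [20, 0, 0.5, 0, 0], [20, -0.1, 0.5, 0, 0]]]}}

```text
time: 16.75
position: [0.5609, 0.0031, 0.1006]
tool_rot: [-3.142, -0.0, 0.109]
force: [-0.2, 0.6, -3.5]
gripper_width: 0.0353
grasp_force: 19.9
```

>>> {"api": "drive_tool", "payload": {"plan": [[[20, 0, 0.5, 0, 0], [20, -0.1, 0.5, 0, 0], [20, 0, 0.5, 0, 0]]]}}

```text
time: 17.0
position: [0.5607, 0.0046, 0.1006]
tool_rot: [-3.142, 0.0, 0.109]
force: [0.1, 0.4, -4.4]
gripper_width: 0.0355
grasp_force: 19.9
```

>>> {"api": "drive_tool", "payload": {"plan": [[[20, 0, 0.5, 0, 0], [20, -0.1, 0.5, 0, 0], [20, 0, 0.5, 0, 0]]]}}

```text
time: 17.25
position: [0.5607, 0.0054, 0.1007]
tool_rot: [3.14, 0.0, 0.11]
force: [1.0, -5.3, -2.7]
gripper_width: 0.0349
grasp_force: 20.0
```

>>> {"api": "drive_tool", "payload": {"plan": [[[20, 0, 0.2, 0, 0], [20, 0, 0.2, 0, 0], [20, 0, 0, 0, 0], [20, 0, 0, 0, 0]]]}}

```text
time: 17.58
position: [0.5606, 0.0055, 0.1007]
tool_rot: [3.14, 0.0, 0.109]
force: [0.4, -5.7, -3.1]
gripper_width: 0.035
grasp_force: 20.0
```

>>> {"api": "drive_tool", "payload": {"plan": [[[20, 0, 0.3, 0, 0], [20, 0, 0.3, 0, 0], [20, 0, 0, 0, 0], [20, 0, 0, 0, 0]]]}}

```text
time: 17.92
position: [0.5606, 0.0057, 0.1007]
tool_rot: [3.14, 0.001, 0.109]
force: [1.2, -6.8, -3.3]
gripper_width: 0.0354
grasp_force: 20.1
```

>>> {"api": "drive_tool", "payload": {"plan": [[[20, 0, 0.3, 0, 0], [20, 0, 0.3, 0, 0], [20, 0, 0.2, 0, 0], [20, 0, 0, 0, 0], [20, 0, 0, 0, 0], [20, 0, 0, 0, 0], [20, 0, 0, 0, 0]]]}}

```text
time: 18.5
position: [0.5606, 0.006, 0.1008]
tool_rot: [3.139, 0.001, 0.109]
force: [1.0, -8.1, -2.9]
gripper_width: 0.0354
grasp_force: 20.1
```

8 N held against the stop. Now I'll relax the push, set the shell's weight down, open and rise.

>>> {"api": "drive_tool", "payload": {"plan": [[[20, 0, -0.8, 0, 0], [20, 0, -0.8, -0.5, 0], [20, 0, -0.6, -0.5, 0], [20, 0, 0, 0, 0], [20, 0, 0, 0, 0], [20, 0, 0, 0, 0]]]}}

```text
time: 19.0
position: [0.561, 0.0054, 0.1002]
tool_rot: [3.141, -0.001, 0.11]
force: [-0.0, -5.5, 2.0]
gripper_width: 0.0355
grasp_force: 20.0
```

>>> {"api": "drive_tool", "payload": {"plan": [[[20, 0, -0.5, 0.3, 0], [20, 0, -0.5, 0, 0], [20, 0, -0.4, 0, 0], [20, 0, 0, 0, 0], [20, 0, 0, 0, 0]]]}}

```text
time: 19.42
position: [0.561, 0.0049, 0.1001]
tool_rot: [-3.141, -0.001, 0.109]
force: [-0.4, -0.9, 2.1]
gripper_width: 0.0353
grasp_force: 19.9
```

>>> {"api": "drive_tool", "payload": {"plan": [[[70, 0, 0, 0, 0], [70, 0, 0, 0, 0], [70, 0, 0, 0, 0], [70, 0, 0, 0, 0], [70, 0, 0, 0, 0], [70, 0, 0, 10, 0], [70, 0, 0, 20, 0], [70, 0, 0, 30, 0], [70, 0, 0, 30, 0], [70, 0, 0, 35, 0], [70, 0, 30, 0, 0], [70, 0, 20, 0, 0], [70, 0, 0, 0, 0], [70, 0, 0, 0, 0]]]}}

```text
time: 20.58
position: [0.5606, 0.055, 0.2256]
tool_rot: [-3.141, -0.001, 0.111]
force: [0.1, 0.3, -0.3]
gripper_width: 0.0609
grasp_force: 0.0
```

```bash
python3 - <<'E'
from h import *
w=cam('wrist'); print(w['o']['position'],w['o']['force'],w['o']['time'])
for n,lo,hi in(('red',(0,140,70),(8,255,255)),('yel',(20,105,100),(34,255,255))): print(n,[(a,c,b,dy(onz(w,c,.03 if n=='yel' else .035))) for a,c,b in blobs(w,lo,hi,5,(150,80,380,180))][:6])
s=cam('scene');d=cam('side')
for c in(w,s,d):
    u=proj(c,(.561,.005,.134)).astype(int); r=35 if c is w else 10
    print(c['name'],u,[(a,ce,onz(c,ce,.133).round(4)) for a,ce,b in blobs(c,(0,0,0),(180,255,70),8,(max(u[0]-r,0),max(u[1]-r,0),u[0]+r,u[1]+r))])
E
```

```text
[0.56058611 0.05495702 0.22556057] [ 0.14205148  0.2535211  -0.31519499] 20.5833
red [(np.int32(63), array([265.3, 118.2]), array([261, 114,   9,  14], dtype=int32), np.float64(20.62889551870134))]
yel [(np.int32(31), array([265.2, 133. ]), array([263, 130,   5,   8], dtype=int32), np.float64(20.443411510221452))]
wrist [311 196] []
scene [257 185] [(np.int32(9), array([257. , 186.2]), array([0.5596, 0.0036, 0.133 ]))]
side [251 186] [(np.int32(15), array([251.9, 186.4]), array([0.562 , 0.0062, 0.133 ]))]
```

The pointer is still level with the mark (columns 265.2 and 265.3), and the shell stands upright where it was pressed, at about (0.561, 0.005). The gripper is clear, so I'm handing in.

```bash
python3 -c "
from h import *
print(finish_job())"
```

```text
the job is handed in; nothing more can be done
None
```

The job is handed in at about 20.6 s: I ran the stop more than 5 mm (by estimate) past the mark and wound it back to it, then pressed the shell on the bumper at about 8 N (wrist force reading) and left it standing there; the last pictures showed the pointer still level with the mark, and no verdict came back.

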